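# Handle the valve into the jig corner

## Robot

A 6-joint arm with a two-finger parallel gripper is mounted at the origin on the work surface. World frame = base frame: x ahead of the robot, y to its left, z up, the work surface at z = 0. Lengths are in mm, angles in degrees, forces in N, time in s.
With the tool pointing down it reaches from about 225 to 875 mm from the base axis. Payload 3.4 kg.
Tool frame: the origin (TCP) lies at the very end of the fingers, on their centre line; the grasp point (between the pads) lies behind it (robot.hold_point_z is the z of the grasp point in the tool frame, in mm); z points along the fingers, x is the direction in which the jaws open and shut, and the axes are right-handed (so a half turn about z gives the same grasp; the last joint's range is limited). The gripper opens to 85 mm and grips with 20 to 120 N. Pads are 22 mm wide; open, the fingers measure 114 mm over their backs; the gripper's body (76 mm by 85 mm) begins 54 mm behind the grasp point. The pads swing forward as they close: fully open they stand 13 mm farther back than shut.
Start: joints at [64.973, 15.808, 86.224, -0, 77.962, -6.933], TCP at [178.599, 546.594, 231.328] pointing down, gripper open.
Joint ranges: [-165.64, 165.64], [-43.16, 119.46], [12.63, 154.43], [-67.54, 247.53], [6.08, 155.33], [-154.97, 154.97]. Speed limits (degrees/s): [147.25, 147.25, 180, 180, 180, 180].

## Interface

Orientations are given as a 3x3 rotation matrix whose columns are the frame's x, y, z axes.
In Python, from plant import status, cams, robot gives the robot as it stands. The module is installed in compiled form; this text tells all that it offers.
- The arm moves only by the tool move_arm, never from a script. Its argument "moves" is a list of rows, each a list of 7 numbers: the shift along the tool's x, y, z in m, then the turn, a rotation vector about the tool's x, y, z in rad, then the opening, from 0 (shut) to 1 (fully open). A call has 1 to 12 rows; each row shifts and turns the commanded pose from where the row before left it, along the tool's axes as they then stand; what a row does not reach is not made up. A row lasts 1/10 s, in which the tool goes at most 50 mm and 8.59 degrees, less where a joint would pass 70% of its speed; a pose out of reach is approached as far as the arm can. A call is refused whole if a number of a shift passes 0.05 or a number of a turn 0.15, either way. A call with a gripper value outside its range is refused whole. The fingers move at their own pace and stop on an object; the grip force is fixed at half the most. Time passes only in rows, so rows that do not move let the fingers close. It gives the time, the measured TCP pose, the force and the opening at its end, in the units of the state.
- status.get_obs(): the state, without advancing time (a new reading comes with each control period).
- cams.grab_frame(name): name is "scene" or "side" or "wrist"; returns the picture (384x512x3 uint8, blue, green, red); there is no depth.
- cams.get_calibration(name): a dict with "fov_y" (degrees; the focal length in pixels is half the picture's height over the tangent of half this angle, whatever the lens; pixels are square), "cx", "cy" (the principal point, pixels), "R" (3x3) and "t" (3): a world point X has camera coordinates R X + t. Camera axes: x right, y down, z forward; pixel columns grow to the right and rows downward; lengths in mm; the calibration is good to about 2 mm. A picture is of the moment at which its call begins: read the wrist's pose just before it. get_calibration takes no time and is no camera call; for the wrist camera it gives the pose at the moment of the call.
- robot.close_job(): hands the job in, once; it reports no verdict.
The state is a dict: "time_s": time; "qpos": joint angles; "joint_velocities": joint speeds; "effort": joint torques, N m; "ee_pos": TCP position; "tool_rot": TCP orientation; "wrist_force": force on the tool from outside, world axes, zero at the start; "moment": the same for the moment, N m; "grip_width": finger opening in mm.
Only numpy, scipy, OpenCV 4.12 (cv2) and the standard library are available. Lean on these libraries where they do the work, as an engineer would, in place of code of your own. Each camera call takes 0.05 s, during which the arm holds its last target. There are 200 camera calls.

## Task

Fit the white T-handle fully down onto the square stem of the steel valve while the valve still stands clear of the jig's stops. Then, holding the valve only by its handle, push it into the corner of the jig until it sits flat on the plate and square against both stops, and finish while still gripping the handle and pressing the valve firmly against both stops at once: do not let go. Leave the other loose things where they are.

Things in the scene. Friction and masses are not known exactly. Their poses are not given: they have to be found in the camera images.
- handle: White plastic T-handle, 45 mm high, 100 g, upright on the bench in any of three places. Square hub 36 x 36, 21 high; square blind bore 15.5 wide, 19 deep in its underside, parallel to the hub (1.5 mm chamfer). On top a grip bar 70 long (own x), 16 thick (own y), at 21 to 45 mm height. Origin: centre of the underside, z up. Fits the stem in any of four ways.
- valve: Steel angle valve, about 750 g, loose on the jig plate. Body 72 x 72 x 36 high; flat -x and -y sides go against the stops; 25 mm ports stick out 19 from the +x and +y sides. Origin: centre of underside, z up. Starts up to 0.33 rad from square to the jig, 26 to 64 mm from home along each jig axis. Friction coefficient on plate and stops 0.5 to 0.7; pushed hard by the handle (20 N) it can tip.
- valve_seat (a point): Middle of the valve body's top face, 36 mm above the valve's origin, foot of its stem: 14 x 14 mm square, sides parallel to the body, 17 mm tall (top 3 mm stepped in to 11 mm). With the handle fully down the handle's origin lies on this point.
- jig: Fixed grey-painted jig plate 190 x 190 x 12 mm on the bench, carrying two steel stops. Origin: centre of its underside; own x points away from stop_x, own y away from stop_y. With the valve home its origin is at x = -34, y = -34, z = 12 mm in this frame, axes parallel.
- jig_corner (a point): The corner: where the two stop faces meet the plate's top, at x = -70, y = -70, z = 12 mm in the jig's frame. The home valve's origin is 36 mm from it along both jig axes.
- stop_x: Steel bar 16 mm thick, 174 mm long, 40 mm high above the plate, along the jig's y; its face towards the jig's +x is the stop face at jig x = -70 mm. Origin: centre of its underside.
- stop_y: Steel bar 16 mm thick, 174 mm long, 40 mm high above the plate, along the jig's x; its face towards the jig's +y is the stop face at jig y = -70 mm. Origin: centre of its underside.
- knob: Bystander: round white knob, 52 mm across, 36 mm high, no bar. Origin: centre of the underside.
- coupling: Bystander: round steel pipe coupling, 44 mm across at the foot, 40 mm high. Origin: centre of the underside.
- spanner: Bystander: steel spanner, 170 mm long, lying on the bench to the robot's left. Origin: its middle.
Things that resemble listed ones, but are neither listed nor needed, are in the scene too. Leave any brown or pink look-alike of the valve alone.

How it is judged (in metres and radians):
On the way:
1. the handle is fully down on the stem while the valve is still more than 8 mm clear of home along both jig axes (distance between handle and valve_seat below 0.004 m and x of valve in the frame of jig above -0.026 m and y of valve in the frame of jig above -0.026 m), for 0.2 s.
At the end, for the whole second after the job is handed in: Handle on the stem (within 5 mm of its seat, 0.17 rad); valve within 3 mm of the corner, within 0.05 rad of square and of upright, at rest, pressing each stop with over 2 N; fingers still gripping the handle (over 2 N), robot not touching the valve (under 1 N) (distance between handle and valve_seat below 0.005 m and (angle between the x axis of handle and the x axis of valve, either way round below 0.17 rad or angle between the x axis of handle and the y axis of valve, either way round below 0.17 rad) and contact force between valve and stop_x above 2 N and contact force between valve and stop_y above 2 N and x of valve in the frame of jig below -0.031 m and y of valve in the frame of jig below -0.031 m and angle between the x axis of valve and the x axis of jig, either way round below 0.05 rad and angle between valve's own z axis and vertical below 0.05 rad and linear speed of valve below 0.01 m/s and contact force between the fingers and handle above 2 N and contact force between each of the arm, the fingers and valve below 1 N); the arm keeps its last pose, push and grip.
It fails at once if a bystander (knob, coupling or spanner) is moved more than 40 mm (distance of any of knob, coupling, spanner from where it was at the start of the episode above 0.04 m).
It fails at once if the robot pushes on the valve itself instead of the handle (over 10 N) (contact force between any of the fingers, the arm and valve above 10 N).
It also fails if it takes over 58 s, if anything falls off the work surface, if the arm or the gripper's body presses on something with over 40 N, if the wrist force passes 120 N, or if a joint passes its speed limit or range.

## Working session

There is one attempt and no reset: what is moved stays moved. The work goes in short steps, Python scripts to look and compute and a tool call to move; the robot and the scene stay as the last step left them, time stands still between calls to the robot, and variables do not carry over. Pictures are saved under pics/ and viewed, about 8 in all and at most 12, crops included, and the job is handed in when it is done.

Besides the shell and the picture viewer there is one more tool, called after "Call:" as a command line: name --pt "numbers of a row" for each row, then --argument value for the rest. move_arm: Moves the arm, as the interface text tells. Its arguments: {"type":"object","properties":{"moves":{"type":"array","items":{"type":"array","items":{"type":"number"}}}},"required":["moves"]}

```bash
mkdir -p pics; python3 - <<'E'
from plant import status,cams,robot
import cv2,numpy as np
a=cams.grab_frame("scene");b=cams.grab_frame("side")
cv2.imwrite("pics/a.png",cv2.resize(a,(800,600),interpolation=cv2.INTER_CUBIC))
cv2.imwrite("pics/b.png",cv2.resize(b,(800,600),interpolation=cv2.INTER_CUBIC))
for n in("scene","side","wrist"):
    c=cams.get_calibration(n);print(n,{k:np.round(v,3).tolist() for k,v in c.items()})
print(robot.hold_point_z,status.get_obs())
E
```

```text
scene {'fov_y': 54.535, 'cx': 258.594, 'cy': 189.447, 'R': [[-0.285, 0.958, -0.01], [0.557, 0.158, -0.815], [-0.78, -0.238, -0.579]], 't': [82.408, -243.207, 1462.023]}
side {'fov_y': 49.227, 'cx': 251.683, 'cy': 193.471, 'R': [[0.773, -0.634, -0.023], [-0.388, -0.444, -0.808], [0.502, 0.633, -0.589]], 't': [-379.978, 265.746, 831.41]}
wrist {'fov_y': 60.587, 'cx': 255.304, 'cy': 185.684, 'R': [[0.31, 0.951, -0.002], [0.919, -0.299, 0.257], [0.243, -0.082, -0.967]], 't': [-573.331, -33.521, 378.433]}
-18.700000000000003 {'time_s': 0.1, 'qpos': array([ 6.49726916e+01,  1.58417641e+01,  8.62877941e+01, -1.96498845e-03,
        7.79616969e+01, -6.93083942e+00]), 'joint_velocities': array([-0.00843425, -0.09141714, -0.23186868,  0.10893773, -0.00410112,
        0.15593252]), 'effort': array([ 7.81313265e-04, -4.17698193e+01, -2.46404886e+01, -4.19760690e-04,
        5.83367670e-03,  4.36100180e-06]), 'ee_pos': array([178.40274057, 546.12815317, 230.54964765]), 'tool_rot': array([[ 3.10610517e-01,  9.50537055e-01, -6.43401052e-04],
       [ 9.50535951e-01, -3.10611142e-01, -1.45734726e-03],
       [-1.58511011e-03, -1.58908444e-04, -9.99998731e-01]]), 'wrist_force': array([ 0.97463883, -1.28851722, -0.34122047]), 'moment': array([-0.00080815, -0.01802229, -0.02734413]), 'grip_width': 85.33252375118427}
```

View pics/a.png

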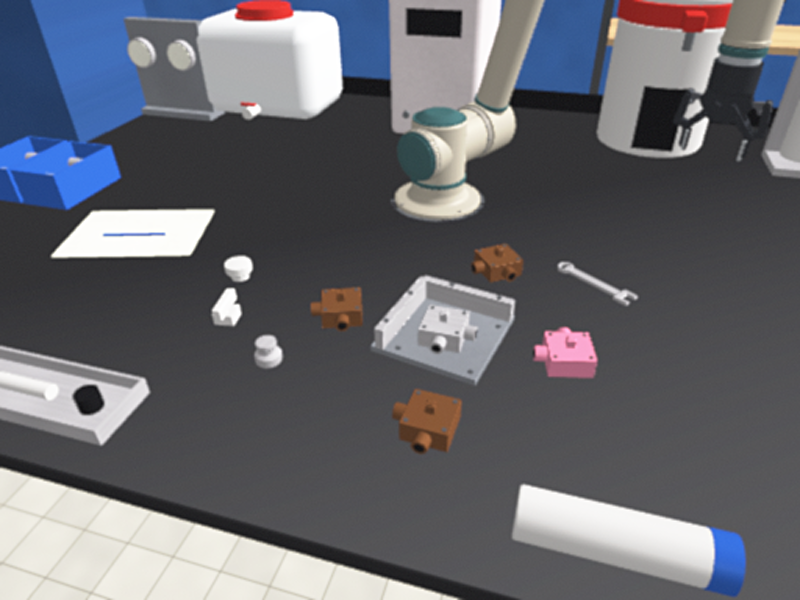

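View pics/b.png

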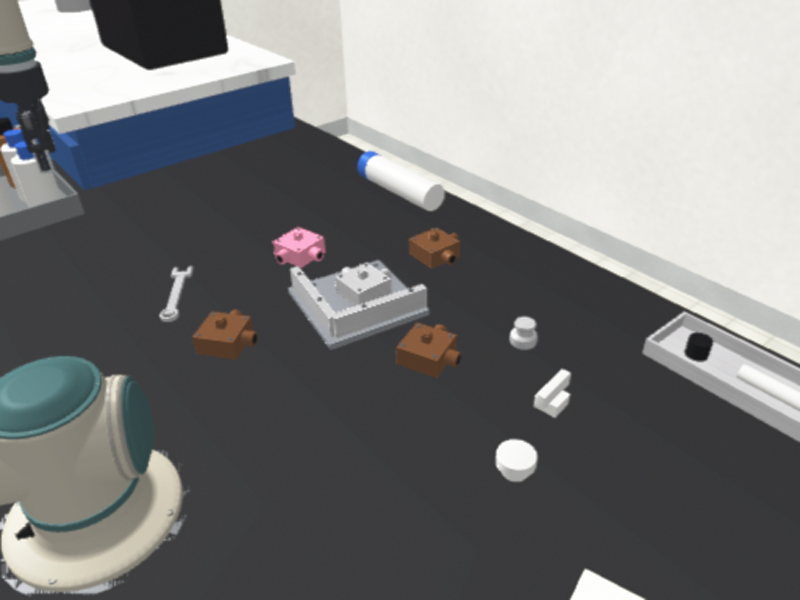

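The handle candidates in the scene picture are the T-handle (228,308), the round knob (238,268) and the coupling (267,350). I choose the T-handle because it has the bar. The valve candidates are the steel one on the jig (447,328), brown ones at (340,307), (430,420) and (498,262), and a pink one at (568,352). I choose the steel one. Next I crop closer to check both.

```bash
cat > h.py <<'E'
import numpy as np,cv2
from plant import status,cams,robot
def K(c):
    f=192/np.tan(np.radians(c["fov_y"])/2);return f
def ray(c,u,v):
    R=np.array(c["R"]);t=np.array(c["t"]);f=K(c)
    d=R.T@np.array([(u-c["cx"])/f,(v-c["cy"])/f,1]);return -R.T@t,d
def onz(c,u,v,z):
    o,d=ray(c,u,v);return o+d*(z-o[2])/d[2]
def proj(c,X):
    p=np.array(c["R"])@np.array(X,float)+np.array(c["t"]);f=K(c);return f*p[0]/p[2]+c["cx"],f*p[1]/p[2]+c["cy"]
E
python3 - <<'E'
from h import *
a=cv2.imread("pics/a.png");b=cv2.imread("pics/b.png")
# original-pixel crops: refetch
A=cams.grab_frame("scene");B=cams.grab_frame("side")
def cr(I,u,v,w,h):return cv2.resize(I[v:v+h,u:u+w],(400,300),interpolation=cv2.INTER_CUBIC)
o=np.vstack([np.hstack([cr(A,234,172,100,75),cr(B,180,160,100,75)]),np.hstack([cr(A,120,160,60,45),cr(B,325,228,60,45)])])
cv2.imwrite("pics/c.png",o)
E
```

```text
(no output)
```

View pics/c.png

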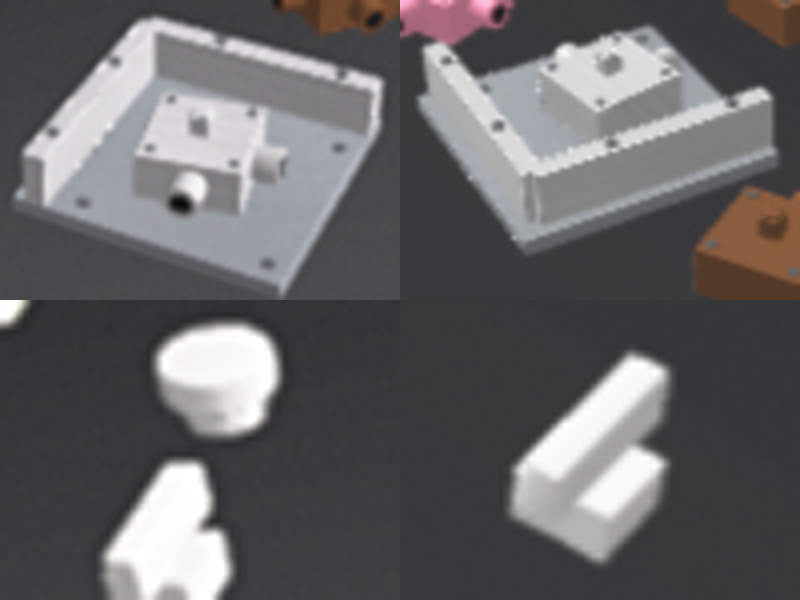

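```bash
python3 - <<'E'
from h import *
s=cams.get_calibration("scene");d=cams.get_calibration("side")
S=lambda x,y,z:onz(s,234+x/4,172+y/4,z).round(1)
D=lambda x,y,z:onz(d,180+(x-400)/4,160+y/4,z).round(1)
H=lambda x,y,z:onz(d,325+(x-400)*.15,228+(y-300)*.15,z).round(1)
print("handle bar ends",H(532,473,45),H(648,363,45))
G=lambda x,y,z:onz(s,120+x*.15,160+(y-300)*.15,z).round(1)
print("handle scene bar ends",G(120,562,45),G(188,465,45))
print("jig plate front,left",S(280,288,12),S(15,200,12))
print("side plate corner (stop corner), right, left",D(525,240,12),D(778,155,12),D(418,97,12))
print("valve top corners scene",S(153,95,48),S(267,112,48),S(245,172,48),S(134,160,48))
print("valve top side",D(540,70,48),D(620,35,48),D(682,70,48),D(600,108,48))
print("stem",S(199,115,65),D(610,57,65))
E
```

```text
handle bar ends [ 544.9 -257.4   45. ] [ 615.9 -248.1   45. ]
handle scene bar ends [ 618.8 -242.9   45. ] [ 549.2 -252.1   45. ]
jig plate front,left [631.5 218.1  12. ] [597.7  34.9  12. ]
side plate corner (stop corner), right, left [411.2  64.5  12. ] [593.3  25.8  12. ] [445.1 247.4  12. ]
valve top corners scene [507.7 104.5  48. ] [505.5 182.8  48. ] [571.5 181.8  48. ] [579.  110.8  48. ]
valve top side [502.4 172.1  48. ] [571.5 170.9  48. ] [576.5 106.9  48. ] [506.2 107.9  48. ]
stem [543.1 144.6  65. ] [533.9 131.9  65. ]
```

Call:
move_arm --pt "-0.0227 0.0392 0 0 0 0 1" --pt "-0.0227 0.0392 0 0 0 0 1" --pt "-0.0227 0.0392 0 0 0 0 1" --pt "-0.0227 0.0392 0 0 0 0 1" --pt "-0.0227 0.0392 0 0 0 0 1" --pt "-0.0227 0.0392 0 0 0 0 1" --pt "-0.0227 0.0392 0 0 0 0 1" --pt "-0.0227 0.0392 0 0 0 0 1" --pt "-0.0227 0.0392 0 0 0 0 1" --pt "-0.0227 0.0392 0 0 0 0 1" --pt "-0.0227 0.0392 0 0 0 0 1" --pt "-0.0227 0.0392 0 0 0 0 1"

```text
time_s: 1.4
ee_pos: [542.0, 140.0, 231.2]
tool_rot: [[0.311, 0.95, -0.0], [0.95, -0.311, 0.0], [0.0, -0.0, -1.0]]
wrist_force: [1.1, 0.5, -0.3]
grip_width: 85.5
```

Call:
move_arm --pt "0 0 0 0 0 -0.105 1" --pt "0 0 0 0 0 -0.105 1" --pt "0 0 0 0 0 -0.105 1" --pt "0 0 0 0 0 0 1" --pt "0 0 0 0 0 0 1" --pt "0 0 0 0 0 0 1"

```text
time_s: 2.0
ee_pos: [541.0, 141.7, 231.3]
tool_rot: [[0.002, 1.0, -0.0], [1.0, -0.002, 0.0], [0.0, -0.0, -1.0]]
wrist_force: [-0.6, 1.0, 0.6]
grip_width: 85.6
```

```bash
cat > w.py <<'E'
from h import *
import pickle,sys
o=status.get_obs();c=cams.get_calibration("wrist");I=cams.grab_frame("wrist")
cv2.imwrite("pics/%s_raw.png"%sys.argv[1],I)
cv2.imwrite("pics/%s.png"%sys.argv[1],cv2.resize(I,(800,600),interpolation=cv2.INTER_CUBIC))
pickle.dump((o,c),open(sys.argv[1]+".pkl","wb"))
print(o["time_s"],o["ee_pos"].round(1),o["tool_rot"].round(3).tolist(),o["wrist_force"].round(1),o["grip_width"])
E
python3 w.py w1
```

```text
2.0 [541.  141.7 231.3] [[0.002, 1.0, -0.0], [1.0, -0.002, 0.0], [0.0, -0.0, -1.0]] [-0.6  1.   0.6] 85.62846372236882
```

View pics/w1.png

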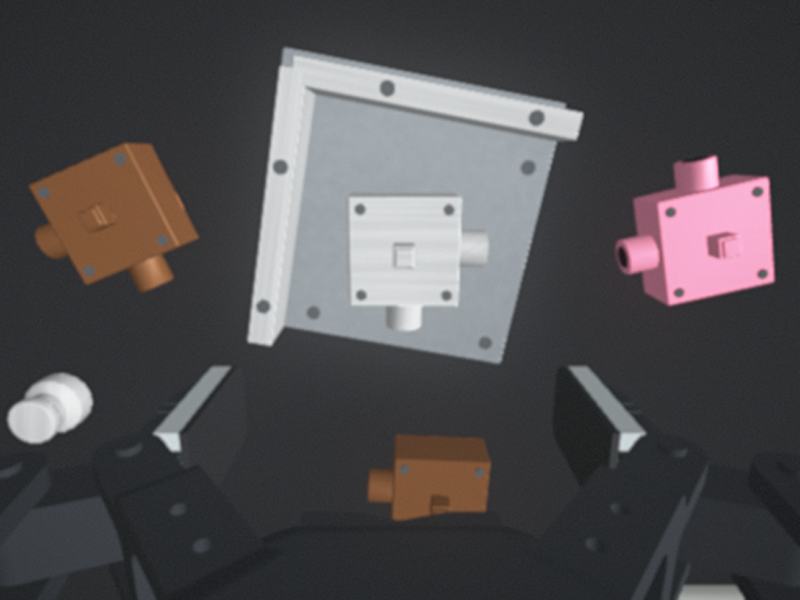

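```bash
python3 - <<'E'
from h import *
import pickle
o,c=pickle.load(open("w1.pkl","rb"))
W=lambda x,y,z:onz(c,(x+.5)*.64-.5,(y+.5)*.64-.5,z)[:2].round(1)
print("valve corners",[W(*p,48).tolist() for p in((348,196),(462,196),(459,305),(351,306))])
sc=[W(*p,48) for p in((360,210),(449,210),(446,295),(361,295))]
print("screws",np.array(sc).tolist(),np.mean(sc,0))
print("stem",W(404,256,65),W(404,264,56), W(404,267,49))
print("inner top edges z52: corner",W(305,89,52),"left end",W(272,345,52),"right end",W(578,139,52))
print("base z12 corner",W(316,95,12),W(288,325,12),W(556,141,12),"plate far",W(501,362,12))
E
```

```text
valve corners [[501.2, 109.0], [501.3, 180.4], [572.4, 180.5], [573.0, 109.1]]
screws [[509.9, 116.4], [510.0, 172.4], [565.5, 171.8], [565.5, 115.9]] [537.725 144.125]
stem [536.1 144. ] [543. 144.] [546.5 144.1]
inner top edges z52: corner [438.9  85.9] left end [598.9  56.1] right end [467.3 248.6]
base z12 corner [438.   86.1] [598.4  58.4] [467.5 247.2] plate far [628.1 217.9]
```

Steel valve: top centre about (537,144), yaw about 0. Jig corner about (438.5,86), yaw about −10°, so home is about (480,115). Next, the handle.

Call:
move_arm --pt "-0.049 0.005 0 0 0 0 1" --pt "-0.049 0.005 0 0 0 0 1" --pt "-0.049 0.005 0 0 0 0 1" --pt "-0.049 0.005 0 0 0 0 1" --pt "-0.049 0.005 0 0 0 0 1" --pt "-0.049 0.005 0 0 0 0 1" --pt "-0.049 0.005 0 0 0 0 1" --pt "-0.049 0.005 0 0 0 0 1" --pt "0 0 0 0 0 -0.131 1" --pt "0 0 0 0 0 0 1" --pt "0 0 0 0 0 0 1" --pt "0 0 0 0 0 0 1"

```text
time_s: 3.25
ee_pos: [580.8, -249.2, 231.4]
tool_rot: [[-0.129, 0.992, 0.0], [0.992, 0.129, 0.0], [0.0, 0.0, -1.0]]
wrist_force: [0.9, -0.9, -0.3]
grip_width: 85.5
```

```bash
python3 w.py w2
```

```text
3.25 [ 580.8 -249.2  231.4] [[-0.129, 0.992, 0.0], [0.992, 0.129, 0.0], [0.0, 0.0, -1.0]] [ 0.9 -0.9 -0.3] 85.50657239964333
```

View pics/w2.png

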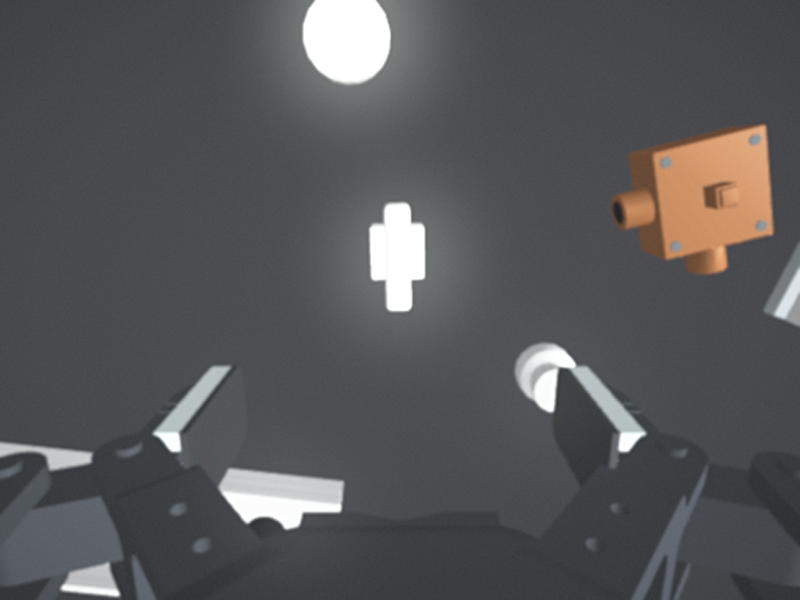

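```bash
python3 - <<'E'
from h import *
import pickle
o,c=pickle.load(open("w2.pkl","rb"))
W=lambda x,y,z:onz(c,(x+.5)*.64-.5,(y+.5)*.64-.5,z)[:2].round(1)
a,b=W(397,203,45),W(399,311,45);m=(a+b)/2
print(a,b,m,np.linalg.norm(b-a),np.degrees(np.arctan2(*(b-a)[::-1])))
hub=np.mean([W(370,224,21),W(425,223,21),W(425,280,21),W(371,280,21)],0);print("hub",hub,"coupling",W(543,375,15))
R=o["tool_rot"]
for p in(m,hub):print((R.T@np.append(p-o["ee_pos"][:2],0)).round(1))
E
```

```text
[ 546.2 -255.7] [ 617.  -245.2] [ 581.6  -250.45] 71.57436692000842 8.435767513351488
hub [ 581.9   -250.625] coupling [ 662.2 -129.4]
[-1.3  0.6 -0. ]
[-1.5  0.9 -0. ]
```

Call:
move_arm --pt "-0.0014 0.0007 0.04 0 0 -0.017 1" --pt "0 0 0.04 0 0 0 1" --pt "0 0 0.04 0 0 0 1" --pt "0 0 0.04 0 0 0 1" --pt "0 0 0.03 0 0 0 1" --pt "0 0 0.016 0 0 0 0.5" --pt "0 0 0 0 0 0 0.3" --pt "0 0 0 0 0 0 0" --pt "0 0 0 0 0 0 0" --pt "0 0 0 0 0 0 0" --pt "0 0 0 0 0 0 0" --pt "0 0 0 0 0 0 0"

```text
time_s: 4.5
ee_pos: [582.8, -251.9, 27.0]
tool_rot: [[-0.146, 0.989, 0.003], [0.989, 0.146, -0.001], [-0.001, 0.003, -1.0]]
wrist_force: [-0.0, 1.1, 6.5]
grip_width: 14.7
```

Call:
move_arm --pt "0 0 0 0 0 0 0" --pt "0 0 0 0 0 0 0" --pt "0 0 0 0 0 0 0" --pt "0 0 0 0 0 0 0" --pt "0 0 0 0 0 0 0" --pt "0 0 0 0 0 0 0"

```text
time_s: 5.1
ee_pos: [582.8, -251.9, 27.1]
tool_rot: [[-0.146, 0.989, 0.003], [0.989, 0.146, -0.001], [-0.001, 0.003, -1.0]]
wrist_force: [0.1, 1.5, 7.4]
grip_width: 14.7
```

Call:
move_arm --pt "0 0 -0.03 0 0 0 0" --pt "0 0 -0.05 0 0 0 0" --pt "0 0 -0.05 0 0 0 0" --pt "0 0 0 0 0 0.146 0" --pt "0.0493 -0.0056 0 0 0 0 0" --pt "0.0493 -0.0056 0 0 0 0 0" --pt "0.0493 -0.0056 0 0 0 0 0" --pt "0.0493 -0.0056 0 0 0 0 0" --pt "0.0493 -0.0056 0 0 0 0 0" --pt "0.0493 -0.0056 0 0 0 0 0" --pt "0.0493 -0.0056 0 0 0 0 0" --pt "0.0493 -0.0056 0 0 0 0 0"

```text
time_s: 6.3
ee_pos: [535.8, 144.3, 155.5]
tool_rot: [[-0.001, 1.0, 0.001], [1.0, 0.001, -0.0], [-0.0, 0.001, -1.0]]
wrist_force: [1.2, 0.4, -0.9]
grip_width: 14.2
```

Call:
move_arm --pt "0 0 0 0 0 0 0" --pt "0 0 0 0 0 0 0" --pt "0 0 0 0 0 0 0" --pt "0 0 0 0 0 0 0"

```text
time_s: 6.7
ee_pos: [536.7, 141.1, 155.3]
tool_rot: [[0.001, 1.0, -0.0], [1.0, -0.001, -0.0], [-0.0, -0.0, -1.0]]
wrist_force: [0.0, -0.6, -0.2]
grip_width: 14.3
```

```bash
python3 w.py w3; python3 - <<'E'
from h import *
A=cams.grab_frame("scene");B=cams.grab_frame("side")
cv2.imwrite("pics/s_raw.png",A);cv2.imwrite("pics/d_raw.png",B)
u,v=proj(cams.get_calibration("scene"),(537,144,100));u2,v2=proj(cams.get_calibration("side"),(537,144,100))
def cr(I,u,v):
    x,y=int(u)-50,int(v)-56;print(x,y);return cv2.resize(I[y:y+113,x:x+100],(400,452),interpolation=cv2.INTER_CUBIC)
cv2.imwrite("pics/sd.png",np.hstack([cr(A,u,v),cr(B,u2,v2)]))
E
```

```text
6.7 [536.7 141.1 155.3] [[0.001, 1.0, -0.0], [1.0, -0.001, -0.0], [-0.0, -0.0, -1.0]] [ 0.  -0.6 -0.2] 14.304812174026255
234 132
180 105
```

View pics/w3.png

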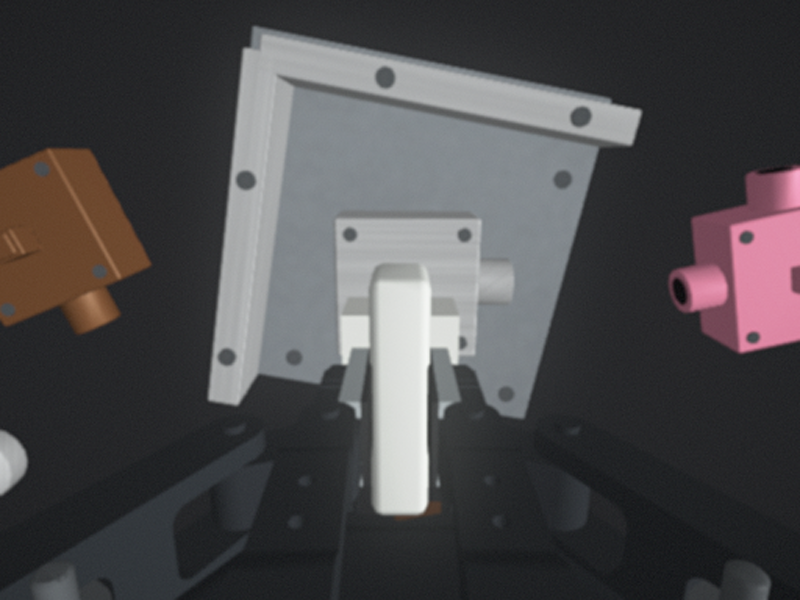

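View pics/sd.png

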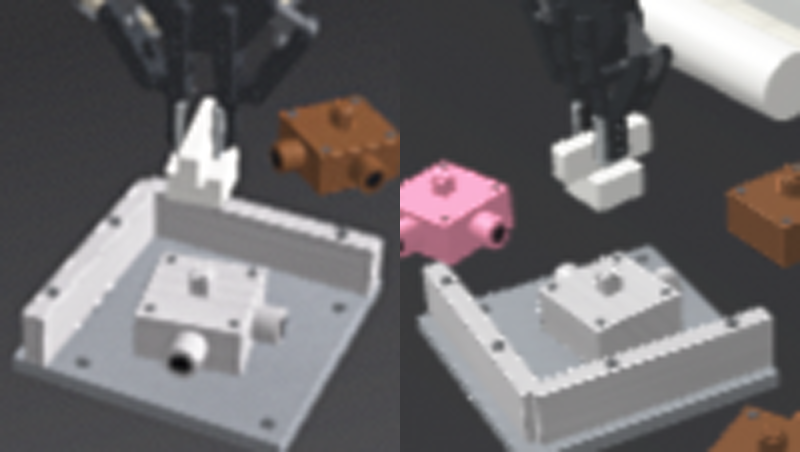

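```bash
python3 - <<'E'
from h import *
import pickle
o,c=pickle.load(open("w3.pkl","rb"))
W=lambda x,y,z:onz(c,(x+.5)*.64-.5,(y+.5)*.64-.5,z)[:2].round(1)
for z in(170,174,178):
    a,b=W(401,266,z),W(399.5,515,z);print(z,a,b,(a+b)/2,np.linalg.norm(a-b),"sides near",W(372,500,z),W(427,500,z),"far",W(375,280,z),W(427.5,280,z))
print("hub far-edge top z149 L/R",W(342,315,149.5),W(458,315,149.5),W(340,363,131),W(459,363,131))
print("valve",[W(*p,48).tolist() for p in((336,217),(481,217))],"screws",W(350,235,48),W(464,235,48))
E
```

```text
170 [499.1 141. ] [573.2 140.6] [536.15 140.8 ] 74.10107961426745 sides near [568.1 132.7] [568.1 148.5] far [502.7 134.3] [502.7 147.8]
174 [498.2 141. ] [570.  140.6] [534.1 140.8] 71.80111419748305 sides near [565.1 132.9] [565.1 148.3] far [501.8 134.5] [501.8 147.6]
178 [497.4 141. ] [566.8 140.6] [532.1 140.8] 69.40115272817877 sides near [562.  133.2] [562.  148.1] far [500.8 134.7] [500.8 147.3]
hub far-edge top z149 L/R [518.6 123.2] [518.6 158.3] [542.1 119.8] [542.1 161.4]
valve [[501.1, 109.8], [501.1, 180.1]] screws [509.8 116.4] [509.9 172.1]
```

Call:
move_arm --pt "0.0033 0.0007 0.02 0 0 0 0" --pt "0 0 0.02 0 0 0 0" --pt "0 0 0.015 0 0 0 0" --pt "0 0 0 0 0 0 0" --pt "0 0 0 0 0 0 0"

```text
time_s: 7.35
ee_pos: [537.4, 145.4, 100.5]
tool_rot: [[-0.0, 1.0, -0.0], [1.0, 0.0, 0.0], [0.0, -0.0, -1.0]]
wrist_force: [0.0, -0.9, -1.5]
grip_width: 14.3
```

Call:
move_arm --pt "0 0 0.004 0 0 0 0" --pt "0 0 0.004 0 0 0 0" --pt "0 0 0.004 0 0 0 0" --pt "0 0 0 0 0 0 0"

```text
time_s: 7.75
ee_pos: [537.5, 145.9, 88.8]
tool_rot: [[-0.001, 1.0, 0.001], [1.0, 0.001, 0.0], [0.0, 0.001, -1.0]]
wrist_force: [0.1, -0.1, 2.5]
grip_width: 14.3
```

Call:
move_arm --pt "-0.001 0 0.002 0 0 0 0" --pt "0 0 0.003 0 0 0 0" --pt "0 0 0 0 0 0 0"

```text
time_s: 8.05
ee_pos: [536.7, 144.8, 82.7]
tool_rot: [[-0.001, 1.0, -0.001], [1.0, 0.001, -0.0], [-0.0, -0.001, -1.0]]
wrist_force: [0.3, -0.4, -1.2]
grip_width: 14.6
```

Going in without resistance.

Call:
move_arm --pt "0 0 0.003 0 0 0 0" --pt "0 0 0.003 0 0 0 0" --pt "0 0 0 0 0 0 0"

```text
time_s: 8.35
ee_pos: [536.8, 144.9, 76.6]
tool_rot: [[-0.001, 1.0, -0.001], [1.0, 0.001, -0.0], [-0.0, -0.001, -1.0]]
wrist_force: [-0.1, 0.6, -0.3]
grip_width: 14.7
```

Call:
move_arm --pt "0 0 0.0015 0 0 0 0" --pt "0 0 0 0 0 0 0" --pt "0 0 0 0 0 0 0"

```text
time_s: 8.65
ee_pos: [537.1, 144.9, 75.8]
tool_rot: [[-0.001, 1.0, -0.0], [1.0, 0.001, 0.0], [0.0, -0.0, -1.0]]
wrist_force: [0.1, -1.1, -1.7]
grip_width: 14.4
```

Call:
move_arm --pt "0 0 0.0015 0 0 0 0" --pt "0 0 0 0 0 0 0" --pt "0 0 0 0 0 0 0"

```text
time_s: 8.95
ee_pos: [537.3, 145.0, 75.1]
tool_rot: [[-0.001, 1.0, 0.001], [1.0, 0.001, 0.0], [0.0, 0.001, -1.0]]
wrist_force: [-1.6, 0.1, 5.7]
grip_width: 14.2
```

Call:
move_arm --pt "0 0 0.001 0 0 0 0" --pt "0 0 0 0 0 0 0" --pt "0 0 0 0 0 0 0"

```text
time_s: 9.25
ee_pos: [537.4, 145.0, 75.0]
tool_rot: [[-0.001, 1.0, 0.001], [1.0, 0.001, 0.0], [0.0, 0.001, -1.0]]
wrist_force: [-3.7, 0.2, 10.8]
grip_width: 14.9
```

Call:
move_arm --pt "0 0 -0.001 0 0 0.06 0" --pt "0 0 0 0 0 0.06 0" --pt "0 0 0 0 0 0.057 0" --pt "0 0 0 0 0 0 0"

```text
time_s: 9.65
ee_pos: [537.5, 144.6, 75.1]
tool_rot: [[0.175, 0.985, 0.001], [0.985, -0.175, -0.001], [-0.0, 0.001, -1.0]]
wrist_force: [-0.4, -0.5, 5.4]
grip_width: 14.5
```

Call:
move_arm --pt "-0.0035 -0.0045 0 0 0 0 0" --pt "-0.0035 -0.0045 0 0 0 0 0" --pt "-0.0035 -0.0045 0 0 0 0 0" --pt "-0.0035 -0.0045 0 0 0 0 0"

```text
time_s: 10.05
ee_pos: [520.5, 135.1, 75.2]
tool_rot: [[0.176, 0.984, 0.008], [0.984, -0.176, 0.002], [0.004, 0.008, -1.0]]
wrist_force: [5.4, 1.7, 1.1]
grip_width: 14.6
```

Call:
move_arm --pt "-0.0029 -0.004 0.0003 0 0 0 0" --pt "-0.0029 -0.004 0.0003 0 0 0 0" --pt "-0.0029 -0.004 0 0 0 0 0" --pt "-0.0029 -0.004 0 0 0 0 0" --pt "-0.0029 -0.004 0 0 0 0 0" --pt "-0.0029 -0.004 0 0 0 0 0" --pt "-0.0029 -0.004 0 0 0 0 0"

```text
time_s: 10.75
ee_pos: [490.9, 120.2, 75.3]
tool_rot: [[0.176, 0.984, 0.011], [0.984, -0.176, 0.003], [0.005, 0.011, -1.0]]
wrist_force: [6.2, 2.7, 3.7]
grip_width: 14.4
```

Call:
move_arm --pt "0 0 0 0 0 0 0"

```text
time_s: 10.85
ee_pos: [489.8, 119.7, 75.2]
tool_rot: [[0.176, 0.984, 0.009], [0.984, -0.176, 0.002], [0.003, 0.009, -1.0]]
wrist_force: [6.2, 2.4, 2.5]
grip_width: 14.6
```

```bash
python3 w.py w4
```

```text
10.85 [489.8 119.7  75.2] [[0.176, 0.984, 0.009], [0.984, -0.176, 0.002], [0.003, 0.009, -1.0]] [6.2 2.4 2.5] 14.601553622984266
```

View pics/w4.png

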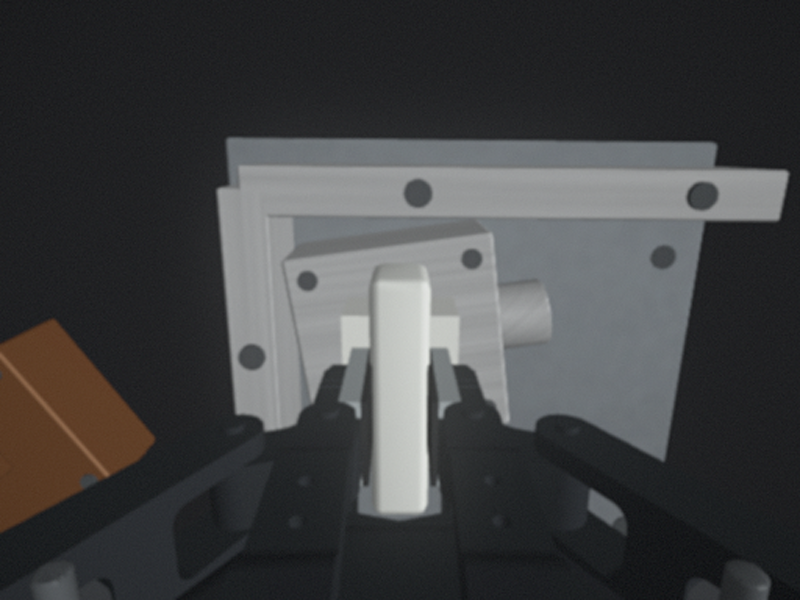

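The valve still lags about 7° in yaw because of stem clearance: its top edge runs from (285,260) to (492,233), while the stop edge is level. I'll turn the handle further before making contact.

Call:
move_arm --pt "0 0 0 0 0 0.04 0" --pt "0 0 0 0 0 0.04 0" --pt "0 0 0 0 0 0.04 0" --pt "0 0 0 0 0 0 0"

```text
time_s: 11.3
ee_pos: [488.9, 119.0, 75.1]
tool_rot: [[0.291, 0.957, 0.007], [0.957, -0.291, -0.0], [0.002, 0.007, -1.0]]
wrist_force: [2.2, -0.9, 5.6]
grip_width: 14.4
```

```bash
python3 w.py w5; python3 - <<'E'
from h import *
I=cv2.imread("pics/w5_raw.png")
cv2.imwrite("pics/w5c.png",cv2.resize(I[80:290,110:390],(800,600),interpolation=cv2.INTER_CUBIC))
E
```

```text
11.3 [488.9 119.   75.1] [[0.291, 0.957, 0.007], [0.957, -0.291, -0.0], [0.002, 0.007, -1.0]] [ 2.2 -0.9  5.6] 14.444692048082166
```

View pics/w5c.png

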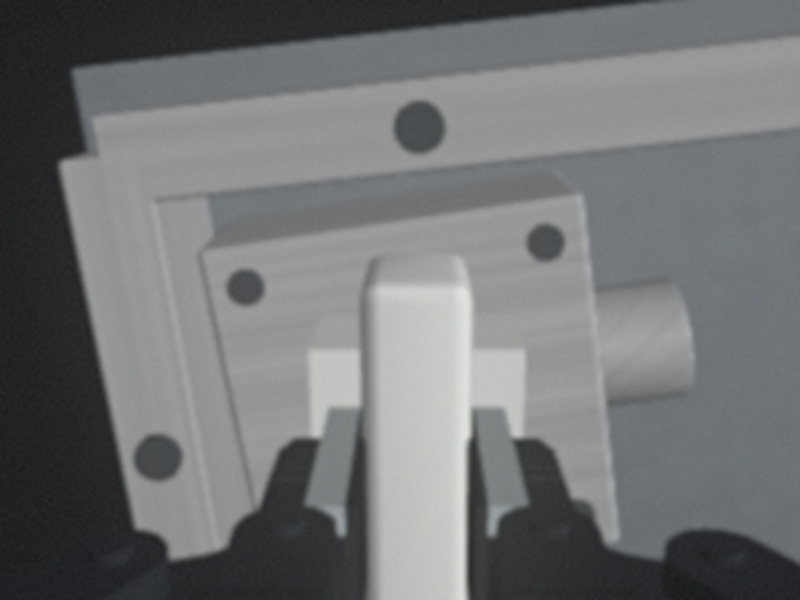

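Call:
move_arm --pt "0 0 0 0 0 0.04 0" --pt "-0.0014 -0.0016 0 0 0 0 0" --pt "-0.0014 -0.0016 0 0 0 0 0" --pt "-0.0014 -0.0016 0 0 0 0 0" --pt "0 0 0 0 0 0 0"

```text
time_s: 11.85
ee_pos: [484.6, 117.4, 75.3]
tool_rot: [[0.33, 0.944, 0.011], [0.944, -0.33, 0.002], [0.005, 0.009, -1.0]]
wrist_force: [5.6, 1.8, 3.3]
grip_width: 14.5
```

Call:
move_arm --pt "-0.001 -0.001 0 0 0 0 0" --pt "-0.001 -0.001 0 0 0 0 0" --pt "0 0 0 0 0 0 0"

```text
time_s: 12.15
ee_pos: [482.3, 116.4, 75.3]
tool_rot: [[0.33, 0.944, 0.011], [0.944, -0.33, 0.002], [0.006, 0.01, -1.0]]
wrist_force: [5.3, 1.6, 3.4]
grip_width: 15.0
```

Call:
move_arm --pt "-0.001 -0.001 0 0 0 0 0" --pt "-0.001 -0.001 0 0 0 0 0" --pt "0 0 0 0 0 0 0"

```text
time_s: 12.45
ee_pos: [479.7, 115.2, 75.3]
tool_rot: [[0.33, 0.944, 0.011], [0.944, -0.33, 0.002], [0.006, 0.009, -1.0]]
wrist_force: [4.8, 2.5, 2.7]
grip_width: 14.7
```

Call:
move_arm --pt "-0.001 -0.001 0 0 0 0 0" --pt "-0.001 -0.001 0 0 0 0 0" --pt "0 0 0 0 0 0 0"

```text
time_s: 12.75
ee_pos: [479.0, 114.9, 75.5]
tool_rot: [[0.331, 0.944, 0.015], [0.944, -0.331, 0.004], [0.009, 0.012, -1.0]]
wrist_force: [9.6, 5.0, -0.2]
grip_width: 14.9
```

Call:
move_arm --pt "0 0 0.001 0 0 -0.05 0" --pt "-0.001 0 0 0 0 -0.05 0" --pt "-0.0005 -0.0005 0.0005 0 0 0 0" --pt "0 0 0 0 0 0 0"

```text
time_s: 13.15
ee_pos: [478.5, 114.4, 75.3]
tool_rot: [[0.236, 0.972, 0.016], [0.972, -0.236, 0.006], [0.009, 0.014, -1.0]]
wrist_force: [7.4, 8.0, 9.5]
grip_width: 14.5
```

```bash
python3 w.py w6; python3 - <<'E'
from h import *
I=cv2.imread("pics/w6_raw.png")
cv2.imwrite("pics/w6c.png",cv2.resize(I[80:290,110:390],(800,600),interpolation=cv2.INTER_CUBIC))
E
```

```text
13.15 [478.5 114.4  75.3] [[0.236, 0.972, 0.016], [0.972, -0.236, 0.006], [0.009, 0.014, -1.0]] [7.4 8.  9.5] 14.474352812085426
```

View pics/w6c.png

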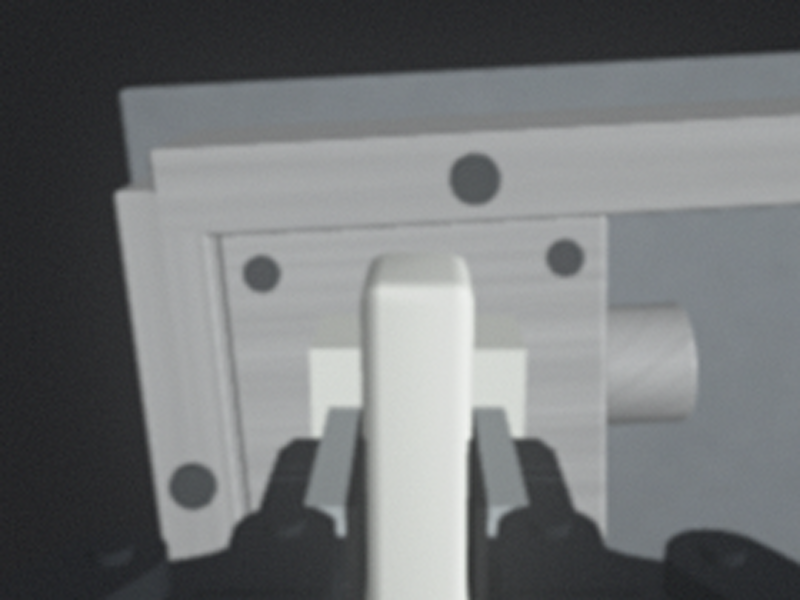

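Call:
move_arm --pt "-0.0005 -0.0005 0 0 0 -0.02 0" --pt "-0.0005 -0.001 -0.0003 0 0 0 0" --pt "0 0 0 0 0 0 0" --pt "0 0 0 0 0 0 0" --pt "0 0 0 0 0 0 0"

```text
time_s: 13.7
ee_pos: [478.2, 114.1, 75.5]
tool_rot: [[0.217, 0.976, 0.018], [0.976, -0.217, 0.006], [0.01, 0.016, -1.0]]
wrist_force: [9.3, 7.9, 6.8]
grip_width: 14.8
```

Call:
move_arm --pt "0 0 0 0.02 -0.012 0 0" --pt "-0.0005 -0.001 0 0 0 0 0" --pt "0 0 0 0 0 0 0" --pt "0 0 0 0 0 0 0" --pt "0 0 0 0 0 0 0"

```text
time_s: 14.2
ee_pos: [478.3, 114.0, 75.2]
tool_rot: [[0.216, 0.976, -0.001], [0.976, -0.216, -0.001], [-0.001, -0.001, -1.0]]
wrist_force: [11.9, 8.5, 3.0]
grip_width: 14.5
```

```bash
python3 w.py w7; python3 - <<'E'
from h import *
I=cv2.imread("pics/w7_raw.png")
A=cams.grab_frame("scene");B=cams.grab_frame("side")
f=lambda I,a:cv2.resize(I,a,interpolation=cv2.INTER_CUBIC)
u,v=map(int,proj(cams.get_calibration("scene"),(490,120,50)));u2,v2=map(int,proj(cams.get_calibration("side"),(490,120,50)))
cv2.imwrite("pics/w7c.png",np.hstack([f(I[110:290,130:350],(400,327)),f(A[v-41:v+41,u-50:u+50],(400,327))]))
print(status.get_obs()["moment"],u,v)
E
```

```text
14.2 [478.3 114.   75.2] [[0.216, 0.976, -0.001], [0.976, -0.216, -0.001], [-0.001, -0.001, -1.0]] [11.9  8.5  3. ] 14.524208936407106
[ 1.64762008 -2.19848063  0.06220557] 279 192
```

View pics/w7c.png

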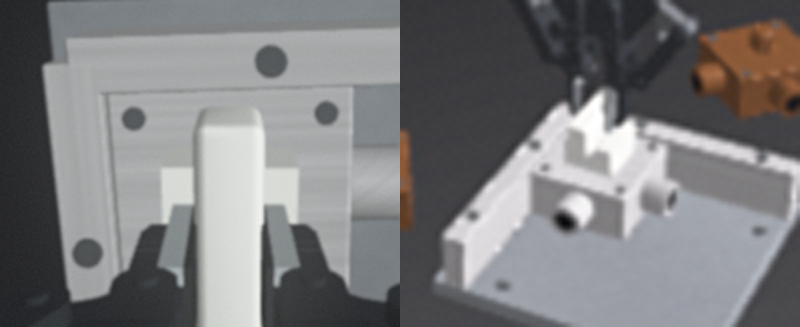

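Call:
move_arm --pt "-0.0008 -0.0004 0.0003 0 0 0 0" --pt "0 0 0 0 0 0 0" --pt "0 0 0 0 0 0 0" --pt "0 0 0 0 0 0 0" --pt "0 0 0 0 0 0 0" --pt "0 0 0 0 0 0 0"

```text
time_s: 14.95
ee_pos: [478.3, 114.0, 75.2]
tool_rot: [[0.217, 0.976, -0.0], [0.976, -0.217, 0.001], [0.001, -0.0, -1.0]]
wrist_force: [11.9, 10.4, 2.9]
grip_width: 14.5
```

```bash
python3 - <<'E'
from h import *
import pickle
o,c=pickle.load(open("w7.pkl","rb"))
W=lambda x,y,z:onz(c,130+x*.55,110+y*.55,z)[:2]
a,b=W(133,119,48),W(326,113,48);e,g=W(104,93,52),W(345,86,52)
print(a,b,"valve edge deg",np.degrees(np.arctan2(*(b-a))),"stop deg",np.degrees(np.arctan2(*(g-e))))
th=np.arctan2(*(g-e));x=np.array([np.cos(th),-np.sin(th)]);print("screw mid to stop_x face (expect 8):",(0.5*(a+b)-e)@x)
n=status.get_obs();print(n["time_s"],n["wrist_force"],n["joint_velocities"].round(2))
robot.close_job()
E
```

```text
[447.30167029  91.88801246] [457.65648225 147.12362692] valve edge deg 10.617785651945317 stop deg 10.761159398013895
screw mid to stop_x face (expect 8): 8.56922993743683
14.95 [11.92038657 10.35648533  2.94328336] [-0.06  0.01 -0.04  0.03 -0.07 -0.01]
the job is handed in; nothing more can be done
```

I fitted the T-handle fully onto the valve stem while the valve was well clear of the stops. I then pushed the valve into the jig corner by its handle. I handed the job in at 15 s, still gripping and pressing; no verdict is reported.

**Fit:** the hub met the valve's top at TCP z = 75 mm, the height expected for a full fit. At that point the valve was about 51 mm from home along the jig's x and 39 mm along its y.

**Squareness and position:**
- The valve first lagged about 7° behind the handle in yaw, because of the stem clearance. I turned the handle further before contact, then turned it back.
- In the last picture the valve's edge is within about 0.15° of the stop.
- The valve is about 0.6 mm off its stop_x home position, which is within the measuring error.
- I did not measure the stop_y gap in numbers. It looked closed in the picture.

**Press and grip:**
- The last wrist reading shows about 10 N along the jig's x, 12 N along its y and 3 N vertically.
- An extra push moved the tool no further.
- The force on each stop is inferred from the wrist reading and could not be measured. By my estimate it stays above 2 N except with the most unfavourable friction, where stop_y's margin would be thin.
- The tool is upright to about 0.001 rad.

**Other things:** I did not re-check the bystanders' positions, but no path went near them.

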